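# Free a jammed filter slide from its slideway

## Robot

A 7-joint arm with a two-finger parallel gripper is mounted at the origin on the work surface. World frame = base frame: x ahead of the robot, y to its left, z up, the work surface at z = 0. Lengths are in m, angles in rad, forces in N, time in s.
With the tool pointing down it reaches from about 0.4 to 0.85 m from the base axis. Payload 10.4 kg.
Tool frame: the origin (TCP) lies at the very end of the fingers, on their centre line; the grasp point (between the pads) lies 19 mm behind it (bot.tcp_to_grasp is the distance from the TCP to the grasp point, in m); z points along the fingers, y is the direction in which the jaws open and shut (so a half turn about z gives the same grasp; the last joint's range is limited). The gripper opens to 85 mm and grips with 20 to 120 N. Pads are 22 mm wide; open, the fingers measure 114 mm over their backs; the gripper's body (76 mm by 85 mm) begins 54 mm behind the grasp point. The pads swing forward as they close: fully open they stand 13 mm farther back than shut.
Start: joints at [1.307, 0.332, -0.065, 1.46, 0.022, 1.35, -0.088], TCP at [0.149, -0.607, 0.231] pointing down, gripper open.
Joint ranges: [-2.6, 2.6], [-0.5, 2.12], [-1.47, 1.34], [0.16, 2.42], [-1.27, 4.41], [0.06, 2.06], [-2.6, 2.6]. Speed limits (rad/s): [2.22, 2.22, 2.79, 2.79, 3.14, 3.14, 3.14].

## Interface

Orientations are given as a unit quaternion [w, x, y, z].
In Python, from bench import bot, sensors, grab_frame, camera_info, spot_in gives the robot as it stands. The module is installed in compiled form; this text tells all that it offers. Calls block until the motion is done:
- bot.move_to(position, orientation): joint-space move of the TCP to a pose.
- bot.movel(position, rotation=None, rate=0.15): straight line of the TCP; rotation=None keeps the orientation; rate is the mean speed in m/s.
- bot.movej(angles): joint-space move.
- bot.let_go() and bot.close_gripper(): open the fingers fully, or close them until they stop; the grip force is fixed at half the most.
- bot.pause(seconds).
- bot.inverse_kinematics(position, orientation): joint angles nearest the present ones, or None.
- sensors.state(): the state.
- grab_frame(name): name is "scene" or "top"; returns the picture (384x512x3 uint8, blue, green, red); there is no depth.
- camera_info(name): a dict with "fx", "fy", "cx", "cy" (pixels), "pose" (4x4, takes a point from camera to world coordinates). Camera axes: x right, y down, z forward; pixel columns grow to the right and rows downward; lengths in m; the calibration is good to about 2 mm. A picture is of the moment at which its call begins. camera_info takes no time and is no camera call.
A pose or a line that the arm cannot do raises bot.Unreachable and nothing moves.
- bot.close_job(): hands the job in, once; it reports no verdict.
Trained networks look in the newest picture that a camera, given by its name, has taken for a name from the list of things; names that differ only in an ending like _2 or _b are one class to them, and where a whole thing is asked for, a point or a joint stands for the part that bears it (a point fixed in the world has none). Each returns a list of dicts, best first, with "score" (0 to 1); they miss things now and then, are a little off and sometimes report something else, mostly with a low value. They report only what shows in the picture. A call takes as long as a camera call. They do not tell look-alikes from the thing itself.
- spot_in(camera, query): "centre" ([x, y, z] in m, in the coordinates of the camera as it stood for that picture, good to about 4 mm: the middle of the surface that is visible of it).
The state is a dict: "time": time; "qpos": joint angles; "qd": joint speeds; "joint_efforts": joint torques, N m; "tool_pos": TCP position; "ee_rot": TCP orientation; "force": force on the tool from outside, world axes, zero at the start; "ft_torque": the same for the moment, N m; "finger_gap": finger opening in m.
Only numpy, scipy, OpenCV 4.12 (cv2) and the standard library are available. Lean on these libraries where they do the work, as an engineer would, in place of code of your own. Each camera call takes 0.05 s, during which the arm holds its last target. There are 200 camera calls.

## Task

The filter slide has jammed in its slideway. Tip the blue tilt bin forward, take out the yellow tapping block, and with the block held in the gripper knock the slide sideways out from under the lips into the open bay, without the gripper itself touching the slide while any of it is still under the lips. Then stand the block upright on the bare table, lift the slide out of the bay and lay it flat on the blue mat, windows up, wholly on the mat and lengthwise along it, leaving the other things on the table where they are.

Things in the scene. Friction and masses are not known exactly. Their poses are not given: they have to be found in the camera images.
- rack: Grey rack of two tilt bins side by side; its front faces -x of its frame. Origin at the centre of its underside. The blue bin is at y = -83 mm, the white one at y = +83 mm is not used. The roof (underside 144, top 148 mm above the table) covers all from x = -13 mm to the back at x = +85 mm, so the block at the back of the bin is under it until the bin is tipped forward.
- bin_pivot (a point): Middle of the blue bin's pivot, 10 mm above the table, fixed to the rack; x level and back into the rack, y along the pivot, z up. The upright bin is an open-topped tray 130 mm deep (x = 0 to 130) and 156 wide (y, centred), walls and floor 4 mm thick; floor's top at z = 4, a divider across it at x = 36 to 39 up to z = 18, front wall to z = 92, sides and back to z = 58 mm.
- bin_rim (a point): Middle of the top edge of the blue bin's front wall (2 mm behind and 92 mm above the pivot when upright); moves with the bin. The wall is 4 mm thick, with an outer finger lip 80 mm wide. From above, a 36 to 43 mm wide gap is free behind this wall, in front of the block and roof. The sides also rise to rim height within 20 mm of it.
- tilt_bin (a joint): Tilt of the blue bin about its pivot: 0 upright, as it starts; grows to 0.65 rad at the stop as the rim comes forward, out from under the roof. The pivot is stiff: about 8 N at the rim, for instance by hooking the inside of the front wall from above with the shut fingers and drawing it over in an arc. The bin stays where it is left.
- block_center (a point): Centre (30 mm above the underside) of the yellow tapping block, 80 long (x) x 34 wide (y) x 60 mm high (z), 0.2 kg. Its lower 26 mm is a foot of full size, its upper 34 mm a grip rib 70 long and 26 mm wide. It starts on the floor at the back of the blue bin, lengthwise front to back within 0.1 rad, behind a 14 mm high divider that keeps it there, and tilts with the bin.
- slideway: Black slideway fixed to the table, 120 (x) x 300 mm (y). Origin at the centre of its underside; base plate 10 mm thick. From y = 20 to 150 mm its two rails have inward lips over the slide's edges: lips' underside 29.5 mm, top 37.5 mm above the table, 48 mm apart (x = -24 to 24). The channel below them is 57 mm wide. Nothing bars it at y = 150.
- slideway_entry (a point): Middle of the channel's open end, on the base plate's top (10 mm above the table), at y = +150 mm of the slideway; axes as the slideway. The block goes in here, or down between the lips, behind the slide's end. A sprung brass strip in the +x rail, 55 to 125 mm along the slideway's y, pinches the slide: 7 to 15 N along -y drives it; past the strip it runs easily.
- slideway_bay (a point): Middle of the open bay's floor (10 mm above the table), at y = -60 mm of the slideway; axes as the slideway. The bay runs from the lips (y = 20) to a stop at y = -138 mm, 38 mm high above the table. It has no lips, only guide strips 3 mm high from 30 to 36 mm either side of the middle, so the slide can be gripped across its width and lifted.
- slide_center (a point): Centre (9 mm above the underside) of the aluminium filter slide, 56 (x) x 110 (y) x 18 mm (z), 0.25 kg, three coloured round windows on top. It starts jammed wholly under the lips, its length along the slideway, its end 4 to 16 mm inside the channel's open end. It is clear of the lips once its centre is past y = -35 mm of the slideway, and against the stop at -83 mm.
- mat: Flat blue mat, 120 (x) x 190 (y) x 5 mm thick, fixed to the table. Origin at the centre of its underside. The slide's length (its y) must lie along the mat's y, either way round.
- mirror_mount: Mirror mount on a post, 137 mm high, foot 50 x 30 mm; origin under its centre. Leave it.
- lens_tube: Black lens tube standing up, 41 mm across, 70 mm high; origin under its centre. Leave it.
- post_holder: Black post holder standing up, 32 mm across, 95 mm high; origin under its centre. Leave it.
- driver: Screwdriver 170 mm long lying on the table. Leave it.
- bracket: Black angle bracket, 50 x 76 x 70 mm high; origin under its centre. Leave it.
- filter_box: White filter box, 72 x 72 x 26 mm; origin under its centre. Leave it.
Not all that is in view belongs to the job. Of the things that look like the mat, the larger one is meant. What is meant by the part that bears slide_center is not turquoise, and is the larger of those in its own colour.

How it is judged:
On the way, in this order (a step that is already met when the one before it is completed fails the run):
1. the blue bin is tipped well forward (value of joint tilt_bin above 0.45 rad), for 0.2 s.
2. the block bears on the slide while it is still under the lips (contact force between block and slide above 3 N and y of slide_center in the frame of slideway above 0 m), for 0.05 s.
3. the slide is out from under the lips, in the open bay (y of slide_center in the frame of slideway below -0.035 m and z of slide_center in the frame of slideway below 0.024 m), for 0.1 s.
4. the slide is lifted out of the bay (z of slide_center in the frame of slideway above 0.05 m), for 0.1 s.
At the end, for the whole second after the job is handed in: The slide lies at rest flat and windows up on the mat (centre within 32 mm across and 40 mm along of the mat's centre, lengthwise within 0.25 rad), and the block stands upright and still on the bare table (not on the slideway, the mat or in the bin), both released (x of slide_center in the frame of mat between -0.032 and 0.032 m and y of slide_center in the frame of mat between -0.04 and 0.04 m and z of slide_center in the frame of mat between 0.01 and 0.018 m and angle between each of slide_center, block_center's own z axis and vertical below 0.1 rad and angle between the y axis of slide_center and the y axis of mat, either way round below 0.25 rad and linear speed of each of slide, block below 0.02 m/s and height (world z) of block_center between 0.025 and 0.034 m); the robot touches nothing.
It fails at once if the gripper or arm touches the slide while part of it is under the lips (y of slide_center in the frame of slideway above -0.025 m and z of slide_center in the frame of slideway below 0.024 m and x of slide_center in the frame of slideway between -0.03 and 0.03 m and contact force between any of the fingers, the arm and slide above 0.5 N).
It fails at once if a bystander is knocked over or moved more than 30 mm (distance of any of mirror_mount, lens_tube, post_holder, driver, bracket, filter_box from where it was at the start of the episode above 0.03 m or angle between any of mirror_mount, lens_tube, post_holder, bracket's own z axis and vertical above 0.5 rad).
It also fails if it takes over 72 s, if anything falls off the work surface, if the arm or the gripper's body presses on something with over 40 N, if the wrist force passes 120 N, or if a joint passes its speed limit or range.

## Working session

There is one attempt and no reset: what is moved stays moved. The work goes in short steps, each a Python script; the robot and the scene stay as the last script left them, time stands still between calls to the robot, and variables do not carry over. Pictures are saved under pics/ and viewed, about 8 in all and at most 12, crops included, and the job is handed in when it is done.

```bash
mkdir -p pics
cat > h.py <<'E'
import numpy as np, cv2
from bench import bot, sensors, grab_frame, camera_info, spot_in
def toworld(cam,p):
    T=np.array(camera_info(cam)["pose"]); return (T@np.r_[p,1])[:3]
def pix(cam,P):
    c=camera_info(cam); q=np.linalg.inv(np.array(c["pose"]))@np.r_[P,1]
    return np.array([c["fx"]*q[0]/q[2]+c["cx"],c["fy"]*q[1]/q[2]+c["cy"]])
def ray(cam,uv,z):
    c=camera_info(cam);T=np.array(c["pose"])
    d=T[:3,:3]@np.array([(uv[0]-c["cx"])/c["fx"],(uv[1]-c["cy"])/c["fy"],1]);o=T[:3,3]
    return o+d*(z-o[2])/d[2]
def quat(yaw,tilt=0):
    # tool z down, tool y axis pointing at world angle yaw (jaw direction)
    from scipy.spatial.transform import Rotation as R
    y=np.array([np.cos(yaw),np.sin(yaw),0]);z=np.array([0,0,-1.]);x=np.cross(y,z)
    q=R.from_matrix(np.c_[x,y,z]).as_quat(); return [q[3],q[0],q[1],q[2]]
E
python3 - <<'E'
from h import *
np.set_printoptions(precision=3,suppress=True)
for c in("scene","top"):
    im=grab_frame(c); cv2.imwrite(f"pics/{c}0.png",cv2.resize(im,(800,600),interpolation=cv2.INTER_CUBIC))
    i=camera_info(c); print(c,i["fx"],i["cx"],np.array(i["pose"])[:3])
    for n in ["rack","tilt_bin","block_center","slideway","slide_center","mat","mirror_mount","lens_tube","post_holder","driver","bracket","filter_box"]:
        for d in spot_in(c,n):
            w=toworld(c,d["centre"]); print(n,round(d["score"],2),w,pix(c,w).round())
s=sensors.state(); print(s["time"],s["tool_pos"],s["ee_rot"],s["finger_gap"])
E
```

```text
scene 404.9000178002483 254.97679132507855 [[-0.661  0.467 -0.587  1.282]
 [ 0.75   0.422 -0.509  0.626]
 [ 0.01  -0.777 -0.629  0.902]]
rack 0.89 [0.586 0.411 0.128] [372. 269.]
tilt_bin 0.7 [0.533 0.269 0.104] [334. 238.]
slideway 0.83 [ 0.497 -0.164  0.008] [232. 193.]
slide_center 0.97 [ 0.735 -0.267  0.014] [159. 212.]
slide_center 0.68 [ 0.478 -0.074  0.03 ] [254. 197.]
slide_center 0.68 [ 0.35  -0.028  0.008] [288. 190.]
mat 0.92 [ 0.673 -0.072  0.003] [214. 233.]
mat 0.7 [0.312 0.381 0.028] [401. 235.]
mat 0.64 [ 0.278 -0.272  0.002] [250. 157.]
mirror_mount 0.71 [ 0.618 -0.334  0.069] [172. 175.]
lens_tube 0.64 [0.677 0.141 0.05 ] [265. 257.]
lens_tube 0.27 [0.31  0.384 0.027] [402. 235.]
driver 0.63 [0.367 0.144 0.023] [326. 211.]
bracket 0.78 [0.789 0.158 0.039] [242. 286.]
bracket 0.43 [0.536 0.266 0.101] [332. 238.]
filter_box 0.58 [0.309 0.382 0.029] [402. 234.]
top 470.8771347482458 246.08799127598715 [[-0.    -0.988  0.153  0.345]
 [-1.     0.001  0.006 -0.014]
 [-0.006 -0.153 -0.988  1.362]]
rack 0.6 [0.538 0.385 0.144] [ 97. 183.]
rack 0.34 [ 0.39  -0.462  0.058] [4
[... 337 characters left out ...]
] [271. 146.]
mat 0.88 [ 0.273 -0.276  0.   ] [342. 283.]
mat 0.61 [0.566 0.289 0.013] [144. 180.]
mat 0.41 [ 0.475 -0.187  0.011] [309. 212.]
mirror_mount 0.76 [ 0.607 -0.343  0.123] [372. 158.]
lens_tube 0.82 [0.661 0.132 0.07 ] [197. 144.]
lens_tube 0.59 [ 0.604 -0.34   0.124] [370. 159.]
post_holder 0.6 [ 0.389 -0.462  0.061] [413. 241.]
post_holder 0.57 [0.359 0.144 0.027] [193. 252.]
driver 0.73 [0.358 0.142 0.023] [193. 253.]
bracket 0.89 [0.775 0.15  0.013] [194. 111.]
bracket 0.24 [ 0.666 -0.082  0.005] [272. 147.]
filter_box 0.81 [0.316 0.383 0.026] [107. 268.]
filter_box 0.28 [ 0.672 -0.077  0.004] [270. 145.]
1.3 [ 0.149 -0.607  0.231] [0.    0.993 0.12  0.   ] 0.0855051443998079
```

View pics/top0.png

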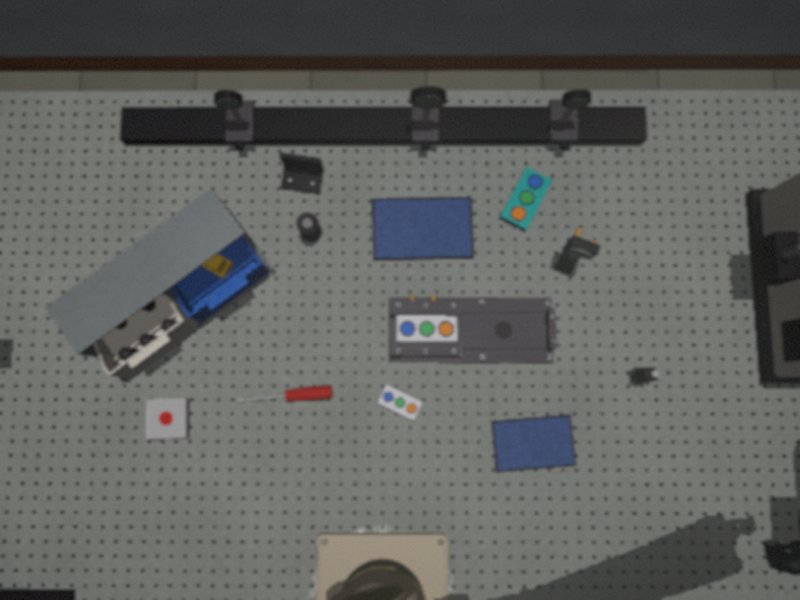

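View pics/scene0.png

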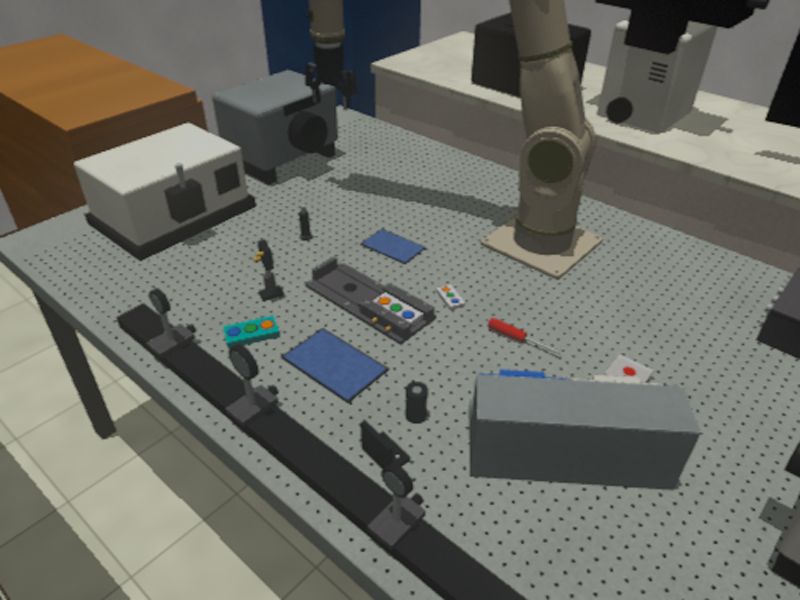

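Slides: white in the slideway (427,328), small white (400,402) and turquoise (526,198). The meant one is the larger white, in the slideway. Mats: (422,228) and (533,443); the larger, at (422,228), is meant. I'll confirm both in crops.

Run:
```python
from h import *
ims=np.mean([grab_frame("top").astype(float) for _ in range(4)],0).astype(np.uint8)
cv2.imwrite("pics/top_avg.png",ims)
def crop(x0,x1,y0,y1,s,n):
    c=cv2.resize(ims[y0:y1,x0:x1],None,fx=s,fy=s,interpolation=cv2.INTER_CUBIC)
    c=np.clip(c.astype(float)*1.6,0,255).astype(np.uint8)
    for k in range((x0//10+1)*10,x1,10): cv2.line(c,((k-x0)*s,0),((k-x0)*s,6),(0,255,255),1); cv2.putText(c,str(k),((k-x0)*s-10,16),0,.35,(0,255,255),1)
    for k in range((y0//10+1)*10,y1,10): cv2.line(c,(0,(k-y0)*s),(6,(k-y0)*s),(0,255,255),1); cv2.putText(c,str(k),(8,(k-y0)*s+4),0,.35,(0,255,255),1)
    cv2.imwrite(n,c)
crop(230,362,120,240,5,"pics/sw.png"); crop(25,180,115,245,5,"pics/rk.png")
np.set_printoptions(precision=4,suppress=True)
hsv=cv2.cvtColor(ims,cv2.COLOR_BGR2HSV)
m=((hsv[...,0]>100)&(hsv[...,0]<125)&(hsv[...,1]>80)).astype(np.uint8)
n,l,st,ce=cv2.connectedComponentsWithStats(m)
for i in range(1,n):
    if st[i,4]>300:
        p=cv2.boxPoints(cv2.minAreaRect(np.argwhere(l==i)[:,::-1].astype(np.float32)))
        w=np.array([ray("top",q,.005)[:2] for q in p]); print(ce[i],st[i,4],"center",w.mean(0),"sides",np.linalg.norm(w[1]-w[0]),np.linalg.norm(w[2]-w[1]),w[1]-w[0])
```

```text
[270.0547 145.635 ] 2285 center [ 0.6707 -0.0766] sides 0.1832859523107402 0.11249259794923559 [ 0.0049 -0.1832]
[139.6534 180.3264] 1483 center [0.5704 0.3055] sides 0.17397547281578346 0.0881394290642916 [ 0.1051 -0.1386]
[341.0067 283.3826] 1487 center [ 0.2724 -0.2738] sides 0.138438418686575 0.08442250106533321 [ 0.0118 -0.1379]
```

View pics/sw.png

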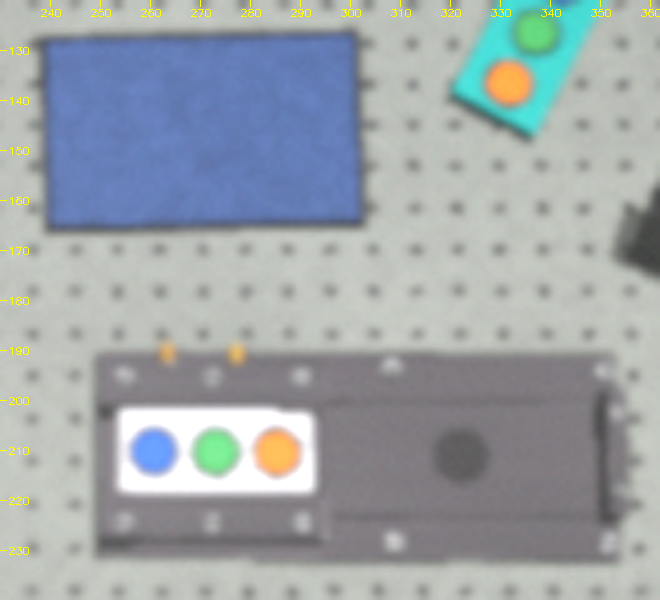

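View pics/rk.png

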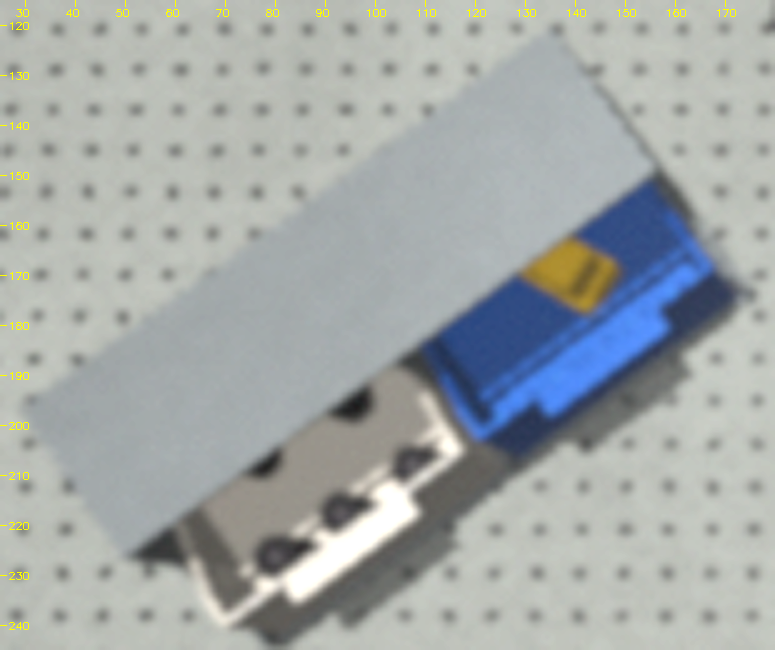

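Run:
```python
from h import *
np.set_printoptions(precision=4,suppress=True)
f=lambda L,x0,y0,z:np.array([ray("top",(x0+a/5,y0+b/5),z)[:2] for a,b in L])
R=f([(552,27),(655,178),(130,557),(28,410)],25,115,.148); print("roof",R,[np.linalg.norm(R[i]-R[i-1]) for i in range(4)])
d=R[0]-R[3]+R[1]-R[2]; d/=np.linalg.norm(d); 
print("y axis yaw",np.arctan2(*(-d)[::-1]))
yy=-d; xx=np.array([yy[1],-yy[0]]); c=R.mean(0); O=c-xx*.036; print("rack origin",O,"xaxis",xx)
W=f([(470,440),(715,270)],25,115,.102); print("front wall ends in rack",[( (w-O)@xx,(w-O)@yy) for w in W])
L=f([(545,415),(668,330)],25,115,.1); print("lip",[( (w-O)@xx,(w-O)@yy) for w in L])
B=f([(520,272),(573,235),(620,262),(588,315)],25,115,.074); print("block",[( (w-O)@xx,(w-O)@yy) for w in B])
print("sw lips",f([(97,353),(97,557),(320,353),(320,557)],230,120,.0375))
print("sw base",f([(97,353),(97,560),(617,353),(620,562)],230,120,.01))
print("stop",f([(600,395),(600,522),(625,395),(625,522)],230,120,.038))
print("slide",f([(117,408),(315,410),(315,493),(117,493)],230,120,.028))
print("bay circle",f([(460,455)],230,120,.01))
print("guides",f([(340,402),(590,402),(340,517),(590,517)],230,120,.013))
print("mat",f([(42,37),(357,32),(362,226),(47,231)],230,120,.005))
```

```text
roof [[0.7061 0.2887]
 [0.6235 0.2313]
 [0.4239 0.4967]
 [0.5004 0.5548]] [np.float64(0.33636712000670504), np.float64(0.1005773670270838), np.float64(0.33214403839766315), np.float64(0.0960709658402404)]
y axis yaw 2.2223296933944527
rack origin [0.5348 0.371 ] xaxis [0.7952 0.6064]
front wall ends in rack [(np.float64(-0.05700107962744679), np.float64(-0.000290912649101884)), (np.float64(-0.06179902248377828), np.float64(-0.1599943425061108))]
lip [(np.float64(-0.0700001254936153), np.float64(-0.040072221610832105)), (np.float64(-0.07263017245711985), np.float64(-0.1201724093712176))]
block [(np.float64(0.010529600787260531), np.float64(-0.07224170211400112)), (np.float64(0.009708135704984288), np.float64(-0.10790088138306429)), (np.float64(-0.01875176924917113), np.float64(-0.11985302469126866)), (np.float64(-0.032327528082500175), np.float64(-0.08829182693069881))]
sw lips [[ 0.5321 -0.0154]
 [ 0.4166 -0.0152]
 [ 0.532  -0.142 ]
 [ 0.4166 -0.1402]]
sw base [[ 0.536  -0.0154]
 [ 0.4164 -0.0153]
 [ 0.5357 -0.3165]
 [ 0.4151 -0.314 ]]
stop [[ 0.5077 -0.2998]
 [ 0.436  -0.2974]
 [ 0.5077 -0.3139]
 [ 0.436  -0.3114]]
slide [[ 0.5018 -0.0268]
 [ 0.5005 -0.1396]
 [ 0.4532 -0.1388]
 [ 0.4533 -0.0266]]
bay circle [[ 0.4765 -0.2242]]
guides [[ 0.5069 -0.1554]
 [ 0.5068 -0.2993]
 [ 0.4407 -0.1543]
 [ 0.4406 -0.2971]]
mat [[ 0.7264  0.017 ]
 [ 0.7291 -0.1701]
 [ 0.6117 -0.1709]
 [ 0.609   0.0138]]
```

The slideway (yaw ≈ 0, entry at (0.476,-0.015)), mat (centre (0.669,-0.077)) and rack (yaw 0.65, roof 333×98 mm) all match the given sizes. The crops confirm the white slide between the lips and the larger mat. Next I'll hook the bin.

```bash
cat >> h.py <<'E'
from scipy.spatial.transform import Rotation as Rot
np.set_printoptions(precision=4,suppress=True)
YY=np.array([-.6064,.7952,0]); XX=np.array([.7952,.6064,0]); K=np.array([0,0,1.])
O=np.array([.5348,.371,0]); PIV=O-.060*XX-.083*YY+.010*K
def binpt(x,y,z,th): # bin frame point to world at tilt th
    return PIV+y*YY+XX*(x*np.cos(th)-z*np.sin(th))+K*(x*np.sin(th)+z*np.cos(th))
def binq(phi,s=-1,dyaw=0): # tool along bin normal at tilt phi, jaws along bin y
    y=s*YY; z=np.sin(phi)*XX-np.cos(phi)*K; M=np.c_[np.cross(y,z),y,z]
    n=-z; M=Rot.from_rotvec(n*dyaw).as_matrix()@M
    q=Rot.from_matrix(M).as_quat(); return [q[3],q[0],q[1],q[2]]
def st():
    s=sensors.state(); print("t%.1f"%s["time"],"tcp",np.array(s["tool_pos"]),"F",np.array(s["force"]).round(1),"gap %.4f"%s["finger_gap"]); return s
E
python3 - <<'E'
from h import *
for s in(-1,1):
    for p,q in [(binpt(.021,0,.15,0),binq(.15,s)),(binpt(.016,0,.072,.62),binq(.77,s))]:
        j=bot.inverse_kinematics(p,q); print(s,p,None if j is None else np.array(j))
E
python3 - <<'E'
from h import *
bot.close_gripper()
bot.move_to(binpt(.021,0,.17,0),binq(.15)); st()
bot.movel(binpt(.021,0,.072,0),rate=.12); s=st()
if np.linalg.norm(s["force"])<6:
    for th in(.02,.2,.4,.5,.6):
        bot.movel(binpt(.015,0,.072,th),binq(.15+th),rate=.08); st()
E
```

```text
-1 [0.5541 0.2813 0.16  ] [ 0.2774  0.455  -1.0192  1.6635  0.434   1.1054 -1.7563]
-1 [0.5145 0.2511 0.0779] [ 0.4915  0.1631 -0.9466  2.3518  3.7998  0.0725  1.1513]
1 [0.5541 0.2813 0.16  ] [ 0.4043  0.5774 -1.2393  1.6585  0.6074  1.1739  1.2747]
1 [0.5145 0.2511 0.0779] [ 0.4915  0.1631 -0.9466  2.3518  3.7998  0.0725 -1.9903]
t5.7 tcp [0.5546 0.2806 0.1799] F [ 0.6  0.6 -0.1] gap 0.0000
t6.6 tcp [0.5543 0.2816 0.0826] F [-0.   0.2  0.2] gap 0.0002
t6.9 tcp [0.5489 0.2775 0.0836] F [ 2.2  3.  -0. ] gap 0.0002
t7.3 tcp [0.5378 0.268  0.084 ] F [ 0.8 -0.6 -0.1] gap 0.0000
t7.7 tcp [0.5263 0.2595 0.0821] F [1.  0.7 1.2] gap 0.0001
t8.0 tcp [0.5204 0.2556 0.0801] F [ 1.   0.2 -0.1] gap -0.0001Traceback (most recent call last):
  File "<stdin>", line 7, in <module>
bench.Unreachable: the arm cannot follow that straight line within its joint ranges
```

```bash
cat >> h.py <<'E'
def crop(cam,x0,x1,y0,y1,s,n,g=1.6):
    ims=grab_frame(cam)
    c=cv2.resize(ims[y0:y1,x0:x1],None,fx=s,fy=s,interpolation=cv2.INTER_CUBIC)
    c=np.clip(c.astype(float)*g,0,255).astype(np.uint8)
    for k in range((x0//10+1)*10,x1,10): cv2.putText(c,str(k),((k-x0)*s-10,12),0,.35,(0,255,255),1)
    for k in range((y0//10+1)*10,y1,10): cv2.putText(c,str(k),(0,(k-y0)*s+4),0,.35,(0,255,255),1)
    cv2.imwrite(n,c)
E
python3 - <<'E'
from h import *
s=st(); p=np.array(s["tool_pos"]); z=binq(.65); 
# back out along tool axis
a=-(np.sin(.65)*XX-np.cos(.65)*K)
try: bot.movel(p+.07*a+.006*XX,rate=.15)
except bot.Unreachable as e: print(e); bot.movel(p+.08*K+.01*XX,rate=.15)
bot.let_go()
bot.move_to([.45,.05,.3],binq(.3)); st()
crop("top",90,210,110,230,5,"pics/bin1.png")
for d in spot_in("top","block_center"): print(d["score"],toworld("top",d["centre"]))
E
```

```text
t8.0 tcp [0.5204 0.2556 0.0801] F [ 1.   0.2 -0.1] gap -0.0001
the arm cannot follow that straight line within its joint rangesTraceback (most recent call last):
  File "<stdin>", line 5, in <module>
bench.Unreachable: the arm cannot follow that straight line within its joint ranges

During handling of the above exception, another exception occurred:

Traceback (most recent call last):
bench.Unreachable: the arm cannot follow that straight line within its joint ranges
```

Run:
```python
from h import *
s=st(); p=np.array(s["tool_pos"]); print(np.array(s["qpos"]))
for dz,dx,phi in [(.03,.012,.6),(.03,.012,.5),(.03,.015,.4),(.05,.015,.3)]:
    try: bot.movel(p+dz*K+dx*XX,binq(phi),rate=.1); print("ok",phi); break
    except bot.Unreachable: pass
s=st(); p=np.array(s["tool_pos"])
bot.movel(p+.06*K,rate=.15)
bot.let_go()
bot.move_to([.45,.05,.3],binq(.2)); st()
crop("top",90,210,110,230,5,"pics/bin1.png")
for d in spot_in("top","block_center"): print(d["score"],toworld("top",d["centre"]))
```

```text
t8.0 tcp [0.5204 0.2556 0.0801] F [ 1.   0.2 -0.1] gap -0.0001
[ 0.6443  0.242  -1.1517  2.246   0.4993  0.1765 -1.8076]
ok 0.6
t8.4 tcp [0.53   0.2629 0.1099] F [-0.3  0.3 -0.6] gap 0.0002
t11.2 tcp [0.45   0.0506 0.2991] F [ 0.5  0.5 -0.3] gap 0.0852
0.74 [0.5709 0.2865 0.0987]
```

View pics/bin1.png

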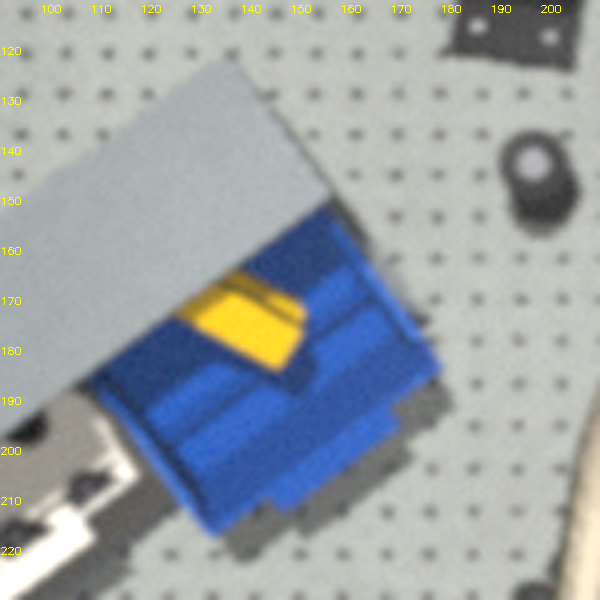

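```bash
cat > fit.py <<'E'
from h import *
from scipy.optimize import minimize
S=4
def P(pts): return np.array([pix("top",p) for p in pts])
f=lambda L,z:np.array([ray("top",(90+a/5,110+b/5),z) for a,b in L])
# tilt from outer rim edge
best=min(np.arange(.3,.66,.01),key=lambda t:sum(np.linalg.norm((w-binpt(0,0,.092,t))@XX) for w in f([(215,535),(440,368)],.01+.092*np.cos(t))))
print("tilt",best,[(w-binpt(0,0,.092,best))@XX for w in f([(215,535),(440,368)],.01+.092*np.cos(best))])
roofw=[O+x*XX+y*YY+.146*K for x in(-.013,.085) for y in(-.167,.167)]
def render(v,th):
    x,y,ps=v; m=np.zeros((384*S,512*S),np.uint8); c,s=np.cos(ps),np.sin(ps)
    for L,W,z0,z1 in((.08,.034,.004,.030),(.07,.026,.030,.064)):
        q=P([binpt(x+a*c-b*s,y+a*s+b*c,z,th) for a in(-L/2,L/2) for b in(-W/2,W/2) for z in(z0,z1)])
        cv2.fillConvexPoly(m,cv2.convexHull((q*S).astype(np.int32)),1)
    cv2.fillConvexPoly(m,cv2.convexHull((P(roofw)*S).astype(np.int32)),0); return m
def fit(im,th):
    b=cv2.resize(im,None,fx=S,fy=S,interpolation=cv2.INTER_CUBIC); h=cv2.cvtColor(b,cv2.COLOR_BGR2HSV)
    m=((h[...,0]>15)&(h[...,0]<35)&(h[...,1]>110)&(h[...,2]>35)).astype(np.uint8); m[:100*S]=0;m[230*S:]=0;m[:,:100*S]=0;m[:,180*S:]=0
    res=[]
    for ps in(-.4,-.2,-.05,.05,.2,.4):
        g=lambda v:1-(render(v,th)&m).sum()/(render(v,th)|m).sum()
        r=minimize(g,[.082,-.015,ps],method="Nelder-Mead",options=dict(initial_simplex=[[.082,-.015,ps],[.087,-.015,ps],[.082,-.005,ps],[.082,-.015,ps+.1]],xatol=1e-4,fatol=1e-3)); res.append((r.fun,*r.x))
    for r in sorted(res)[:3]: print(th,np.array(r),m.sum())
fit(cv2.imread("pics/top_avg.png"),0)
im=grab_frame("top")
for th in(best-.04,best,best+.04): fit(im,th)
E
python3 fit.py
```

```text
tilt 0.5500000000000003 [np.float64(0.00024718426788515537), np.float64(0.00017252376774136164)]Traceback (most recent call last):
  File "fit.py", line 24, in <module>
    fit(cv2.imread("pics/top_avg.png"),0)
    ~~~^^^^^^^^^^^^^^^^^^^^^^^^^^^^^^^^^^
  File "fit.py", line 22, in fit
    r=minimize(g,[.082,-.015,ps],method="Nelder-Mead",options=dict(initial_simplex=[[.082,-.015,ps],[.087,-.015,ps],[.082,-.005,ps],[.082,-.015,ps+.1]],xatol=1e-4,fatol=1e-3)); res.append((r.fun,*r.x))
    res = _minimize_neldermead(fun, x0, args, callback, bounds=bounds,
                               **options)
    fxr = func(xr)
    fx = function(np.copy(x), *(wrapper_args + args))
  File "fit.py", line 21, in <lambda>
    g=lambda v:1-(render(v,th)&m).sum()/(render(v,th)|m).sum()
                  ~~~~~~^^^^^^
  File "fit.py", line 13, in render
    q=P([binpt(x+a*c-b*s,y+a*s+b*c,z,th) for a in(-L/2,L/2) for b in(-W/2,W/2) for z in(z0,z1)])
  File "fit.py", line 4, in P
    def P(pts): return np.array([pix("top",p) for p in pts])
                                 ~~~^^^^^^^^^
  File "h.py", line 6, in pix
    c=camera_info(cam); q=np.linalg.inv(np.array(c["pose"]))@np.r_[P,1]
ValueError: time passes only in moves, steps and waits
```

```bash
sed -i '3i import functools\n_ci=camera_info\n@functools.lru_cache(None)\ndef camera_info(c): return _ci(c)' h.py; time timeout 200 python3 fit.py
```

```text
tilt 0.5500000000000003 [np.float64(0.00024718426788515537), np.float64(0.00017252376774136164)]
0 [ 0.1045  0.0879 -0.0027  0.2834] 2347
0 [ 0.1068  0.0883 -0.0029  0.2888] 2347
0 [ 0.1068  0.0884 -0.0029  0.2878] 2347
0.5100000000000002 [ 0.0528  0.0793 -0.0014  0.3636] 4409
0.5100000000000002 [ 0.0533  0.0791 -0.0012  0.3708] 4409
0.5100000000000002 [ 0.0535  0.0791 -0.0011  0.3702] 4409
0.5500000000000003 [ 0.0609  0.082  -0.002   0.3246] 4409
0.5500000000000003 [ 0.061   0.0822 -0.0016  0.3448] 4409
0.5500000000000003 [ 0.0638  0.0824 -0.0017  0.3243] 4409
0.5900000000000003 [ 0.067   0.0856 -0.002   0.3153] 4409
0.5900000000000003 [ 0.067   0.0856 -0.002   0.3165] 4409
0.5900000000000003 [ 0.067   0.0856 -0.002   0.3178] 4409
real	0m25.768s
user	0m23.805s
sys	0m0.243s
```

```bash
cat >> h.py <<'E'
TH=.55; BY=.32
def ax(phi): return -(np.sin(phi)*XX-np.cos(phi)*K)
E
python3 - <<'E'
from h import *
g=binpt(.080,-.002,.036,TH); print("grasp",g)
for s in(-1,1):
  for phi in (.55,.45):
    q=binq(phi,s,BY)
    for d in(0,.03,.06,.09):
        j=bot.inverse_kinematics(g+d*ax(TH),q); print(s,phi,d,None if j is None else np.array(j))
# slideway pose options
for yaw in(0,np.pi):
    j=bot.inverse_kinematics([.476,.04,.05],quat(yaw)); print(yaw,None if j is None else np.array(j))
E
```

```text
grasp [0.5779 0.297  0.0825]
-1 0.55 0 [ 0.4496  0.449  -1.0829  2.0112  0.7638  0.4433 -1.6995]
-1 0.55 0.03 [ 0.4749  0.3346 -1.0713  2.0309  0.5119  0.4341 -1.5001]
-1 0.55 0.06 [ 0.4277  0.1944 -0.9718  2.0485  0.1793  0.4411 -1.2306]
-1 0.55 0.09 [ 0.8751  0.2857 -1.4583  2.0495  0.4079  0.5346 -1.3947]
-1 0.45 0 [ 0.2619  0.3992 -0.8874  1.9345  0.4965  0.5375 -1.4912]
-1 0.45 0.03 [ 0.3621  0.3445 -0.9783  1.9506  0.4289  0.5737 -1.4349]
-1 0.45 0.06 [ 0.4645  0.2806 -1.0622  1.9629  0.3349  0.6083 -1.358 ]
-1 0.45 0.09 [ 0.4942  0.1747 -1.0472  1.9733  0.1527  0.6365 -1.2137]
1 0.55 0 [ 0.5557  0.5525 -1.2344  2.0079  0.9569  0.526   1.3139]
1 0.55 0.03 [ 0.5835  0.4135 -1.2144  2.0277  0.6926  0.483   1.5074]
1 0.55 0.06 [ 0.6101  0.2703 -1.1861  2.0431  0.3778  0.4674  1.757 ]
1 0.55 0.09 [ 0.6984  0.1501 -1.222   2.0526  0.1096  0.4944  1.9798]
1 0.45 0 [ 0.5113  0.5972 -1.2377  1.9256  0.8761  0.6796  1.3964]
1 0.45 0.03 [ 0.543   0.476  -1.2256  1.9447  0.6872  0.6523  1.5249]
1 0.45 0.06 [ 0.5776  0.3507 -1.2104  1.9595  0.4747  0.6401  1.6816]
1 0.45 0.09 [ 0.6259  0.2285 -1.2048  1.9697  0.2601  0.6509  1.8486]
0 [ 0.7041  0.3701 -0.9895  1.9936  0.3747  0.972  -0.4709]
3.141592653589793 [ 0.8821  0.5095 -1.2321  1.9879  0.5608  1.0451  2.5312]
```

Run:
```python
from h import *
g=binpt(.080,-.002,.036,TH); q=binq(TH,-1,BY)
for d in(.085,.075,.065):
    try:
        bot.move_to(g+d*ax(TH),q); st()
        bot.movel(g,rate=.12); break
    except bot.Unreachable as e: print(d,e)
s=st()
if np.linalg.norm(np.array(s["tool_pos"])-g)<.006:
    bot.close_gripper(); st()
    for phi in (.5,.4,.3):
        try: bot.movel(g+.06*ax(TH)+.01*K,binq(phi,-1,BY),rate=.12); break
        except bot.Unreachable as e: print(phi,e)
    st()
    grab_frame("scene"); crop("scene",250,450,150,300,4,"pics/grip.png",1.4)
```

```text
t12.4 tcp [0.5431 0.2687 0.155 ] F [ 0.2  0.1 -0.1] gap 0.0854
t13.2 tcp [0.5784 0.2965 0.0833] F [ 0.3  0.  -0.5] gap 0.0852
t13.8 tcp [0.5781 0.2968 0.0826] F [-0.6 -0.9  2.2] gap 0.0254
t14.5 tcp [0.5529 0.2775 0.143 ] F [-1.5  0.3 -3. ] gap 0.0248
```

View pics/grip.png

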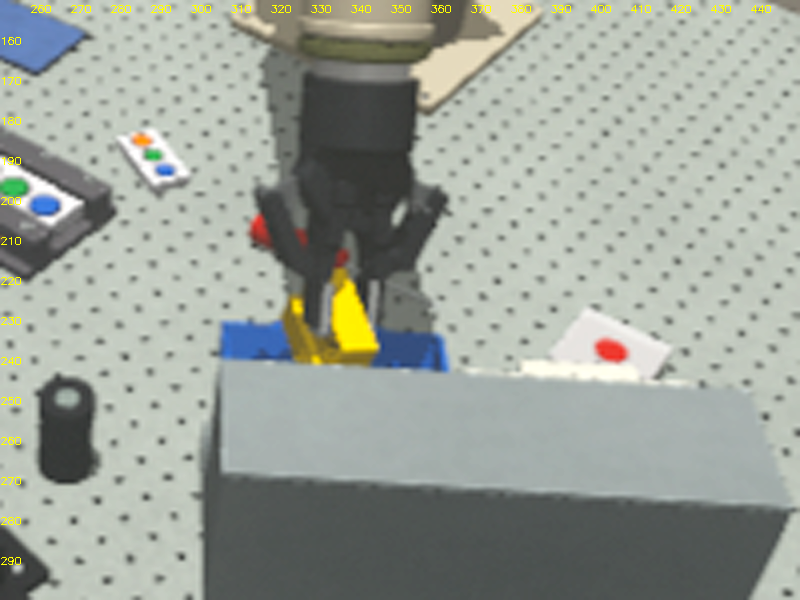

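The block is held (gap 25 mm, about 2 N of weight). Next I'll level it with a soft touch on bare table in front of the entry, then check it.

Run:
```python
from h import *
p=np.array(sensors.state()["tool_pos"])
bot.movel(p+.07*K-.03*XX,binq(.3,-1,BY),rate=.2)
bot.move_to([.476,.085,.10],quat(0)); s=st(); f0=np.array(s["force"])[2]
z=.048
bot.movel([.476,.085,z],rate=.12)
while z>.028:
    z-=.002; bot.movel([.476,.085,z],rate=.03); f=np.array(sensors.state()["force"])[2]-f0
    if f>8: break
print("contact z",z,"dF",f); st()
bot.movel([.476,.085,z+.006],rate=.05)
crop("scene",210,370,130,250,5,"pics/lev.png",1.4)
```

```text
t16.0 tcp [0.476  0.0859 0.0998] F [ 0.6  0.6 -2.5] gap 0.0254
contact z 0.046 dF 59.384387953739605
t16.8 tcp [0.4772 0.0865 0.0494] F [-18.5  -6.   56.9] gap 0.0251
```

View pics/lev.png

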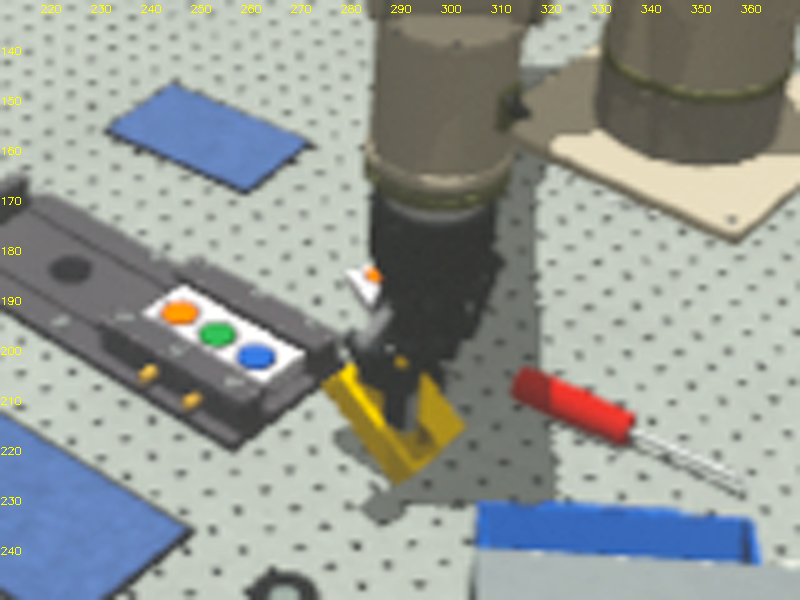

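The picture shows the block around (400,430) held pitched, with its +y end low. Contact also came about 14 mm early, which fits a pitch of about 0.35 rad; the roof edge probably caught its rear on the way out. I'll set it down with the tool tilted to compensate, look, and regrasp it upright.

```bash
cat >> h.py <<'E'
def tq(yaw,a): # tool down, then rotated by a about world x
    q=quat(yaw); r=Rot.from_rotvec([a,0,0])*Rot.from_quat([q[1],q[2],q[3],q[0]]); q=r.as_quat(); return [q[3],q[0],q[1],q[2]]
E
python3 - <<'E'
from h import *
bot.movel([.476,.085,.075],rate=.15)
for a in(.35,.3,.25,.2):
    try: bot.movel([.476,.085,.07],tq(0,a),rate=.1); print("tilt",a); break
    except bot.Unreachable: pass
s=st(); f0=np.array(s["force"])[2]; z=.052; bot.movel([.476,.085,z],rate=.1)
while z>.028:
    z-=.001; bot.movel([.476,.085,z],rate=.03); f=np.array(sensors.state()["force"])[2]-f0
    if f>4: break
print("contact z",z,f)
bot.let_go()
up=np.array([0,-np.sin(a),np.cos(a)]); bot.movel(np.array([.476,.085,z])+.09*up,rate=.2)
bot.move_to([.40,-.25,.25],quat(0)); st()
crop("top",170,330,110,230,5,"pics/set.png",1.5)
for d in spot_in("top","block_center"): print(d["score"],toworld("top",d["centre"]))
E
```

```text
tilt 0.35
t18.0 tcp [0.4756 0.0852 0.0696] F [ 0.2  0.1 -3.5] gap 0.0248
contact z 0.04699999999999999 7.5427122315160755
t22.1 tcp [ 0.4003 -0.2489  0.2493] F [-0.1 -0.1 -0.7] gap 0.0853
0.87 [0.4704 0.059  0.0601]
0.25 [ 0.4748 -0.1744  0.0099]
```

View pics/set.png

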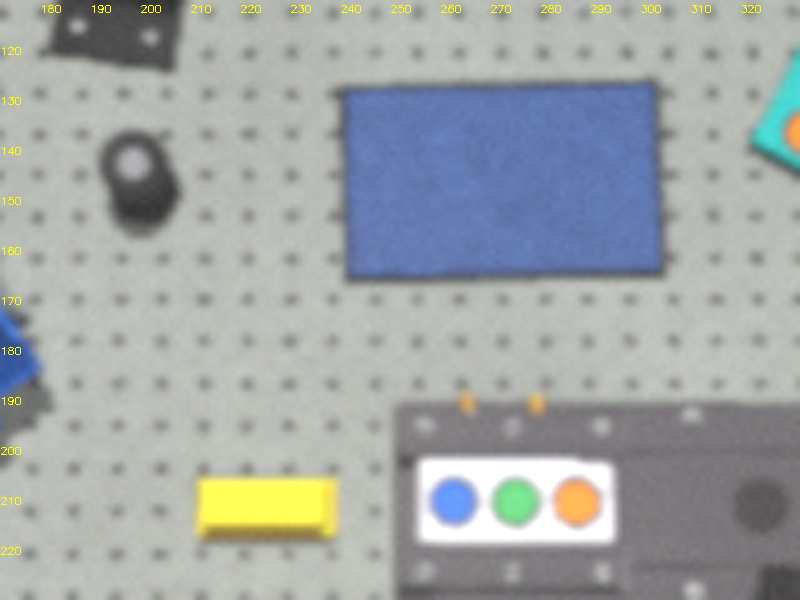

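Upright and square to y, at around (260,508) in the crop. Regrasp it and knock the slide.

Run:
```python
from h import *
c=[ray("top",(170+a/5,110+b/5),.06) for a,b in[(197,478),(323,478),(323,526),(197,526)]]
C=np.mean(c,0); print("rib",np.array(c)[:,:2],C)
x,y=C[0],C[1]
bot.move_to([x,y,.12],quat(0)); bot.movel([x,y,.036],rate=.15); st()
bot.close_gripper(); st()
bot.movel([x,y,.049],rate=.1); bot.movel([.4765,y,.049],rate=.1); s=st(); f0=np.array(s["force"])
yy=y; bot.movel([.4765,.022,.0485],rate=.1); yy=.022
while yy>-.132:
    yy-=.011; bot.movel([.4765,yy,.0485],rate=.06); s=sensors.state(); f=np.array(s["force"])-f0
    print("%.3f"%yy,np.array(s["tool_pos"])[1].round(4),f.round(1),end=" | ")
    if abs(f[0])>25 or abs(f[1])>40 or abs(f[2])>30: print("STOP"); break
st()
crop("top",230,390,110,240,5,"pics/push.png",1.5)
for d in spot_in("top","slide_center"): print(d["score"],toworld("top",d["centre"]))
```

```text
rib [[0.487  0.0959]
 [0.4869 0.0258]
 [0.4602 0.0257]
 [0.4602 0.0956]] [0.4736 0.0607 0.06  ]
t24.2 tcp [0.4741 0.0607 0.0366] F [1.  0.6 0.2] gap 0.0853
t24.8 tcp [0.4739 0.0607 0.0364] F [ 1.  -0.4  6. ] gap 0.0247
t25.3 tcp [0.4764 0.0607 0.0487] F [ 1.  -0.2 -2.2] gap 0.0248
0.011 0.0116 [-0.3  5.6 -0.9] | 0.000 0.0013 [-2.3  7.4 -0.2] | -0.011 -0.0097 [-1.6  7.4  0.7] | -0.022 -0.0206 [-2.5  7.8  0.8] | -0.033 -0.0316 [-3.   6.3  0.9] | -0.044 -0.0426 [-2.2  7.   0.9] | -0.055 -0.0536 [-3.3  7.4  2.3] | -0.066 -0.0647 [-3.2  6.5  2.1] | -0.077 -0.0776 [-0.6  0.4 -0.4] | -0.088 -0.0888 [-0.6  0.5  0.3] | -0.099 -0.0997 [-0.5  0.2 -1. ] | -0.110 -0.1107 [-0.5  0.2 -0.4] | -0.121 -0.1217 [-1.2 -0.3  0.2] | -0.132 -0.1326 [-0.7 -1.  -0. ] | -0.143 -0.1436 [-1.  -0.1 -0. ] | t30.8 tcp [ 0.4764 -0.1436  0.0484] F [ 0.  -0.3 -2.3] gap 0.0249
0.66 [ 0.3461 -0.0359  0.0093]
0.65 [ 0.7237 -0.2692  0.0127]
0.45 [ 0.4845 -0.2924  0.0256]
```

View pics/push.png

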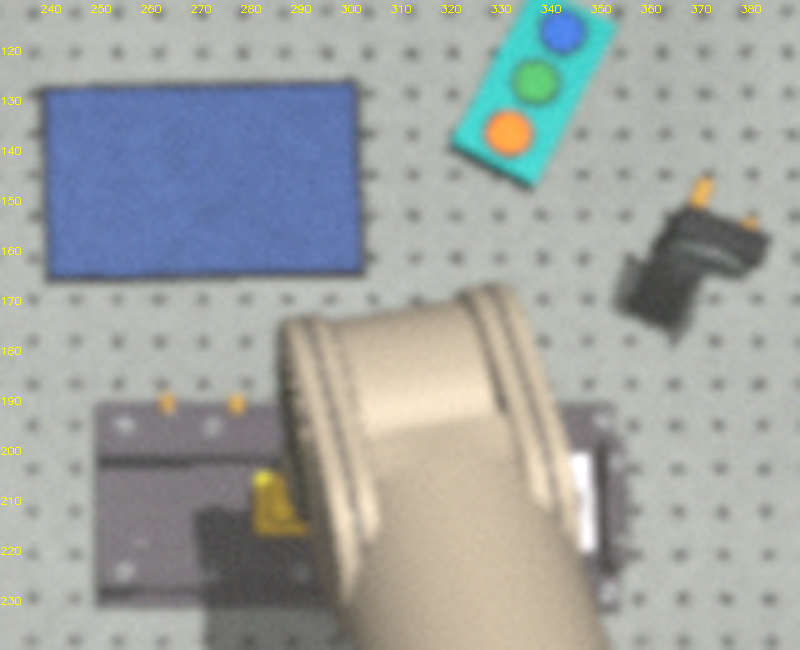

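The slide was driven at about 7 N and then ran free into the bay; its white end shows near the stop at (585,500). I'll stand the block back on the table.

Run:
```python
from h import *
bot.movel([.4765,-.1430,.13],rate=.2)
bot.movel([.4765,.075,.13],rate=.25)
bot.movel([.4765,.075,.045],rate=.15); f0=np.array(st()["force"])[2]; z=.042
while z>.033:
    z-=.001; bot.movel([.4765,.075,z],rate=.03); f=np.array(sensors.state()["force"])[2]-f0
    if f>3: break
print("z",z,f); bot.let_go(); bot.movel([.4765,.075,.13],rate=.2)
bot.move_to([.40,.03,.28],quat(0)); st()
crop("top",190,370,110,240,4,"pics/place.png",1.5)
for n in("slide_center","block_center"):
  for d in spot_in("top",n): print(n,d["score"],toworld("top",d["centre"]))
```

```text
t33.2 tcp [0.477  0.075  0.0456] F [ 0.1  0.6 -1.9] gap 0.0249
z 0.036 6.228809690765757
t36.7 tcp [0.3996 0.0298 0.279 ] F [-0.1 -0.5  0.9] gap 0.0853
slide_center 0.86 [ 0.4785 -0.2398  0.0267]
slide_center 0.72 [ 0.7273 -0.2717  0.0166]
slide_center 0.57 [ 0.342  -0.0477  0.0113]
```

View pics/place.png

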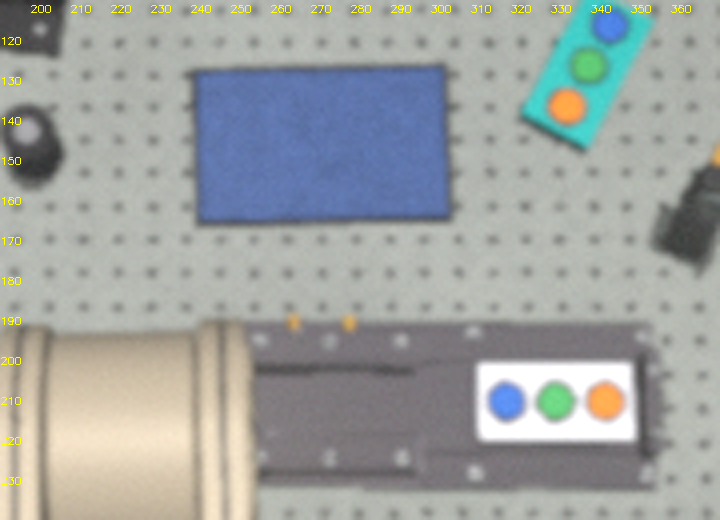

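Run:
```python
from h import *
c=np.array([ray("top",(190+a/4,110+b/4),.028) for a,b in[(477,361),(635,361),(635,441),(477,441)]])
C=c.mean(0); print("slide",c[:,:2],C)
x,y=C[0],C[1]
bot.move_to([x,y,.12],quat(0)); bot.movel([x,y,.03],rate=.15); bot.movel([x,y,.0115],rate=.05); s=st()
if abs(s["force"][2])<8:
    bot.close_gripper(); st()
    bot.movel([x,y,.11],rate=.12); bot.pause(.15); s=st()
    if s["finger_gap"]>.05:
        bot.move_to([.669,-.0765,.11],quat(.014)); st()
        crop("scene",110,310,130,280,4,"pics/carry.png",1.4)
```

```text
slide [[ 0.5055 -0.1859]
 [ 0.5054 -0.2983]
 [ 0.4484 -0.2964]
 [ 0.4485 -0.1847]] [ 0.477  -0.2413  0.028 ]
t39.4 tcp [ 0.4769 -0.2412  0.0113] F [-0.5  0.  -0. ] gap 0.0855
t39.8 tcp [ 0.4774 -0.2415  0.0122] F [-0.8  1.3  5.1] gap 0.0543
t40.9 tcp [ 0.4765 -0.2411  0.1091] F [-0.1 -0.3 -3.3] gap 0.0545
t41.9 tcp [ 0.6683 -0.0787  0.1097] F [-0.8 -1.  -2.3] gap 0.0544
```

View pics/carry.png

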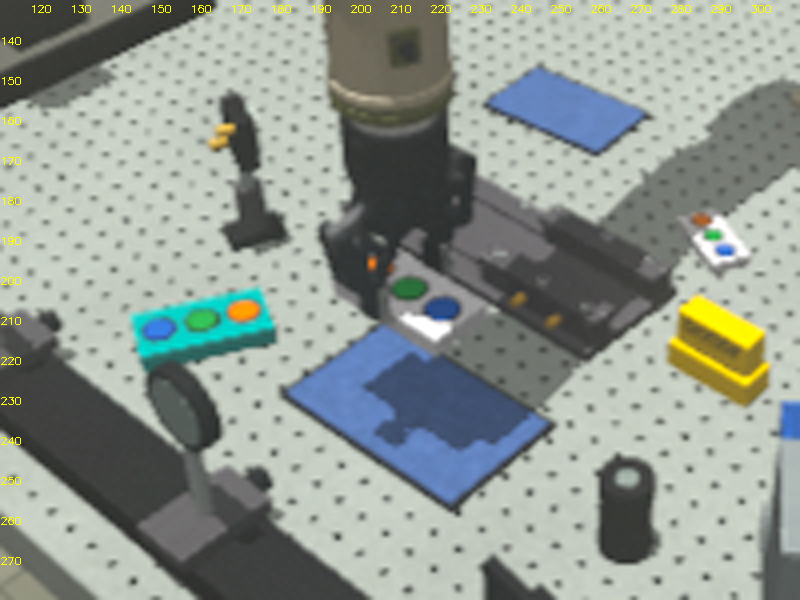

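The slide is held level with its windows up, at about (435,300). The block stands upright on bare table at (720,350). Lower the slide onto the mat.

Run:
```python
from h import *
f0=np.array(sensors.state()["force"])[2]
bot.movel([.669,-.0765,.018],rate=.12); z=.012
while z>.002:
    bot.movel([.669,-.0765,z],rate=.03); f=np.array(sensors.state()["force"])[2]-f0
    if f>3: break
    z-=.001
print("z",z,f); bot.let_go(); bot.movel([.669,-.0765,.13],rate=.15)
bot.move_to([.40,-.25,.28],quat(0)); bot.pause(.3); st()
crop("top",170,370,110,240,4,"pics/fin.png",1.5)
for n in("slide_center","block_center"):
  for d in spot_in("top",n): print(n,d["score"],toworld("top",d["centre"]))
```

```text
z 0.006999999999999997 4.407617265402529
t47.5 tcp [ 0.4004 -0.2497  0.2797] F [-0.2 -0.3 -0.1] gap 0.0856
slide_center 0.93 [ 0.3491 -0.0347  0.0114]
slide_center 0.86 [ 0.6686 -0.0742  0.0249]
block_center 0.62 [0.4721 0.0726 0.0574]
block_center 0.2 [ 0.4793 -0.1611  0.0102]
```

View pics/fin.png

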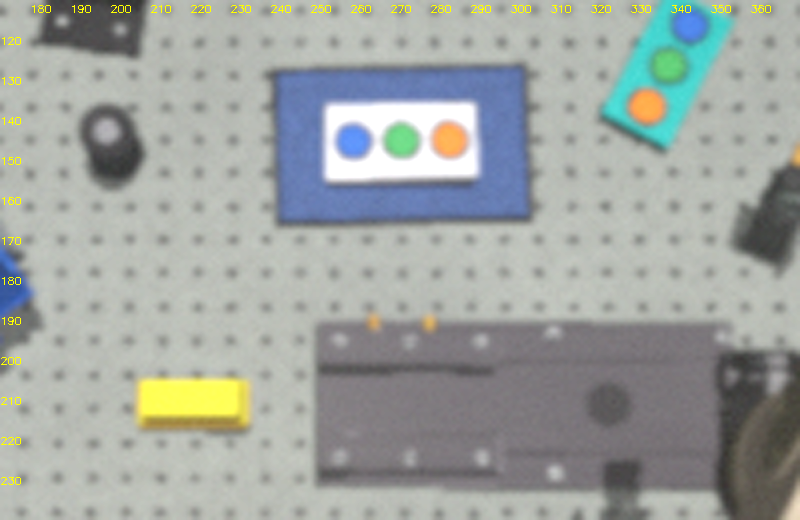

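The slide lies centred and flat on the mat at (401,142), and the block stands at (192,403). The arm is clear of everything, so I'm handing in.

```bash
python3 -c "
from h import *
bot.close_job(); st()"
```

```text
the job is handed in; nothing more can be done
the job is handed in; nothing more can be done
```

The job is done and handed in at about 47.5 s of the 72 s allowed; no verdict is reported.

- **Bin:** I tipped it to about 0.55 rad, measured from the rim in the picture, against the 0.45 rad needed.
- **Block:** It went into the gripper, came out pitched by about 0.35 rad, and on the first touch-down pressed the table with about 57 N. I set it down level and regrasped it.
- **Slide:** With the block in the gripper, I drove it at about 7 N. It ran free past the strip into the bay, to about -76 mm in the slideway's frame. I then stood the block on bare table, lifted the slide out and laid it on the larger blue mat.

**Last checks:**
- The final picture shows the slide flat, windows up and lengthwise. Its centre is at about (0.669, -0.074), and the mat's is at (0.669, -0.077).
- The block stands upright at about (0.472, 0.073), and the gripper is open and away from everything.
- The bystanders in the final crop look unmoved. The driver, filter box and post holder were outside it and not rechecked.

**Disagreements:**
- The block's yaw in the bin measured about 0.3 rad, not the 0.1 rad stated; the jaws took this up.
- In the last detection the small white look-alike scored higher (0.93) than the real slide (0.86). I told them apart by place and size.

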